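# Lean the prep bottle on the tilt rest and bring it back level

### The arm

A 7-joint arm with a two-finger parallel gripper is mounted at the origin on the work surface; the furniture and walls round the work are solid. World frame = base frame: x ahead of the robot, y to its left, z up, the work surface at z = 0. Lengths are in mm, angles in rad, forces in N, time in s.
With the tool pointing down it reaches from about 375 to 925 mm from the base axis. Payload 3.1 kg.
Tool frame: the origin (TCP) lies at the centre of the arm's flange, where the gripper is bolted on; the fingertips stand 173 mm ahead of it and the grasp point (between the pads) lies 155 mm ahead of it; z points along the fingers, y is the direction in which the jaws open and shut (so a half turn about z gives the same grasp; the last joint's range is limited). The gripper opens to 85 mm and grips with 20 to 120 N. Pads are 22 mm wide; open, the fingers measure 114 mm over their backs; the gripper's body (76 mm by 85 mm) begins 54 mm behind the grasp point. The pads swing forward as they close: fully open they stand 13 mm farther back than shut.
Start: joints at [1.141, 0.383, 0.044, 1.598, -0.018, 1.161, -0.05], TCP at [211.751, -614.547, 404.669] pointing down, gripper open.
Joint ranges: [-2.61, 2.61], [-0.41, 2.15], [-1.48, 1.57], [0, 2.5], [-1.57, 4.71], [0.05, 1.97], [-2.85, 2.85]. Speed limits (rad/s): [2.79, 2.79, 3.14, 3.14, 3.14, 3.14, 3.14].

### API

Orientations are given as a rotation vector (axis times angle).
In Python, from plant import robot gives the robot as it stands.
- The arm moves only by the tool servo_tool, never from a script. Its argument "commands" is a list of rows, each a list of 5 numbers: the finger opening in cm, from 0 to 8.54, then the shift along the tool's x, y, z in cm, then the turn about the tool's z in degrees. A call has 1 to 12 rows; each row shifts and turns the commanded pose from where the row before left it, along the tool's axes as they then stand; what a row does not reach is not made up. A row lasts 1/8 s, in which the tool goes at most 62.5 mm and 10.7 degrees, less where a joint would pass 70% of its speed; a pose out of reach is approached as far as the arm can. A call with a gripper value outside its range is refused whole. The fingers move at their own pace and stop on an object; "newtons" is the grip in N (left out, the last holds). Time passes only in rows, so rows that do not move let the fingers close. It gives the time, the measured TCP pose, the force and the opening at its end, in the units of the state.
- robot.observe(): the state, without advancing time (a new reading comes with each control period).
- robot.camera(name): name is "side" or "top" or "wrist"; returns a dict with "img" (420x560x3 uint8, blue, green, red), "fx", "fy", "cx", "cy" (pixels), "R" (3x3) and "t" (3): a world point X has camera coordinates R X + t. Camera axes: x right, y down, z forward; pixel columns grow to the right and rows downward; lengths in mm; the calibration is good to about 2 mm. A picture is of the moment at which its call begins. There is no depth.
- robot.close_job(): hands the job in, once; it reports no verdict.
The state is a dict: "t": time; "joint_pos": joint angles; "joint_velocities": joint speeds; "joint_torque": joint torques, N m; "tcp_pos": TCP position; "eef_rot": TCP orientation; "ft_force": force on the tool from outside, world axes, zero at the start; "wrist_torque": the same for the moment, N m; "width": finger opening in mm.
Only numpy, scipy, OpenCV 4.12 (cv2) and the standard library are available. Lean on these libraries where they do the work, as an engineer would, in place of code of your own. Each camera call takes 0.05 s, during which the arm holds its last target.

### The job

The white bottle stands in a tilting cradle and the last of its contents should gather on one side. Swing the cradle's sprung prop up past its middle until it snaps upright, then hold the bottle and tip it gently over, still in its cup, until it just comes to rest on the prop's pad, and let go so that it leans there by itself for at least two seconds. Then take it again, bring it back level in your grip and let go; leave the prop standing up and the jar, dish and polish bottle beside it undisturbed.

Things in the scene. Friction and masses are not known exactly. Their poses are not given: they have to be found in the camera images.
- stand: Fixed aluminium base plate of the tilting cradle, 162 x 130 x 12 mm (x -110 to +52 mm, y +-65 mm). Origin on the table, below the pivot axis; x points away from the robot side, y left, z up. Two cheeks at y = +-42 mm, 47 mm high, carry the pivot.
- pivot (a point): Centre of the cradle's pivot axis, which runs along the stand's y; 34 mm above the stand's origin. Axes as the stand's. The bottle turns about this axis.
- seat (a joint): Tilt of the white cup (62 mm across, 28 mm high, wall 3.5 mm) that holds the bottle's foot with 1.5 to 3 mm play (the bottle can tilt up to 0.15 rad further than the cup): 0 = level, on its stop; grows as cup and bottle tip towards the stand's -x, where the prop is; rad, up to 1.2. It swings almost freely: below about 0.35 the bottle falls back, beyond 0.4 it falls on towards the prop.
- bottle_mid (a point): Centre, half-way up, of the round white bottle: 50 mm across, 124 mm high, straight below, narrow cap above 95 mm, about 0.25 kg; z is its axis, upwards. Upright, its axis is 14 mm on the +x side of the pivot and its underside 4 mm below it. Grip it across the stand's y, 60 to 85 mm above its underside: fingers there clear cheeks, cup and prop.
- prop_block: Fixed lug that carries the prop, on the base plate 80 mm to the -x side of the pivot, 32 x 26 x 20 mm. Origin at the centre of its underside, 12 mm above the table; axes as the stand's. The prop's hinge runs along x, 10 mm above this origin; its spring strut lies on the +y side.
- prop (a joint): Swing of the prop: 0 = folded, leaning out to the stand's -y side, 30 degrees above level; 1.047 = upright, on its stop. An over-centre spring holds it at either stop (0.16 N m) and throws it over once past the middle, 0.52. Pushing its outer side towards +y (5 to 12 N) raises it.
- prop_leg (a point): Point on the dark steel prop leg (14 mm thick), 28 mm from its hinge. A 9 mm rod is drawn out of the leg; from its end a stub runs 36 mm to the stand's +x to a round black pad, 16 mm. Pad 52 to 72 mm from the hinge: it differs each time, is not reported and does not slip. So the bottle meets the pad at a tilt between 0.45 and 0.7 rad, to be seen or felt.
- powder_jar: Loose clear jar, 52 mm diameter, 45 mm high, beside the stand; bystander. Origin under its centre.
- polish_a: Loose polish bottle, 27 x 34 x 82 mm; bystander. Origin under its centre.
- dish: Loose faceted glass dish, 52 mm wide, 21 mm high; bystander. Origin under its centre.
There are look-alikes about, which are no part of the job. What is shaped like the part that bears bottle_mid but brown or green is not meant.

How it is judged:
By the outcome, as a careful person would: the job done as asked, in the order asked, and still so for the second after the job is handed in, with the robot touching nothing.
It also fails if it takes over 72 s, if anything falls off the work surface, if the arm or the gripper's body presses on something with over 40 N, if the wrist force passes 120 N, or if a joint passes its speed limit or range.

## Working session

There is one attempt and no reset: what is moved stays moved. The work goes in short steps, Python scripts to look and compute and a tool call to move; the robot and the scene stay as the last step left them, time stands still between calls to the robot, and variables do not carry over. Pictures are saved under pics/ and viewed, and the job is handed in when it is done.

Besides the shell and the picture viewer there is one more tool, called after "Request:" as name(argument=value, ...) on one line, values as JSON. servo_tool: Moves the arm, as the interface text tells. Its arguments: {"type":"object","properties":{"commands":{"type":"array"},"newtons":{"type":"number"}},"required":["commands"]}

```bash
mkdir -p pics; ls
python3 - <<'E'
from plant import robot
import cv2
print(robot.observe())
for n in ["side","top","wrist"]:
    c=robot.camera(n); cv2.imwrite(f"pics/{n}0.png",c["img"]); print(n,{k:(v if k!="img" else 0) for k,v in c.items()})
E
```

```text
pics
{'t': 0.0, 'joint_pos': array([ 1.14118569,  0.38383676,  0.04382189,  1.59960804, -0.01789712,
        1.1611862 , -0.04987737]), 'joint_velocities': array([ 0.0007262 , -0.0004931 , -0.00156032, -0.00084726,  0.00123652,
        0.00132766, -0.00052008]), 'joint_torque': array([ 3.59185867e-05, -4.33456743e+01,  1.02479797e+00, -2.49510419e+01,
        1.06992837e-02,  1.13466286e-02, -6.01913506e-07]), 'tcp_pos': array([ 211.60183024, -614.06683977,  403.26944494]), 'eef_rot': array([-3.09587908e+00, -5.18569390e-01,  9.02317974e-04]), 'ft_force': array([-0.86177338, -0.16506609,  0.350542  ]), 'wrist_torque': array([-0.03704628,  0.01566297, -0.03045942]), 'width': 85.49722676671549}
side {'img': 0, 'fx': 433.69860916579233, 'fy': 433.69860916579233, 'cx': 276.9180840508435, 'cy': 210.59135590076704, 'R': array([[-0.3498254 ,  0.93676416,  0.00975175],
       [ 0.79064667,  0.30081075, -0.53328298],
       [-0.50249382, -0.17884574, -0.8458807 ]]), 't': array([ 214.13310305, -299.64906414, 1221.88651134])}
top {'img': 0, 'fx': 435.98630898300905, 'fy': 435.98630898300905, 'cx': 280.956542208848, 'cy': 211.28046012290264, 'R': array([[ 0.01968948, -0.9995788 , -0.02131997],
       [-0.99745858, -0.01817835, -0.06889075],
       [ 0.06847417,  0.02262221, -0.99739637]]), 't': array([-52.23490232, 478.4703685 , 996.90194425])}
wrist {'img': 0, 'fx': 322.6825459016903, 'fy': 322.6825459016903, 'cx': 278.147131168913, 'cy': 209.08719881745586, 'R': array([[ 0.32576627, -0.94544863, -0.00179484],
       [-0.91086511, -0.31435772,  0.26740228],
       [-0.25337934, -0.08547578, -0.96358331]]), 't': array([-649.11142115,  -34.68651477,  377.25759266])}
```

View pics/side0.png

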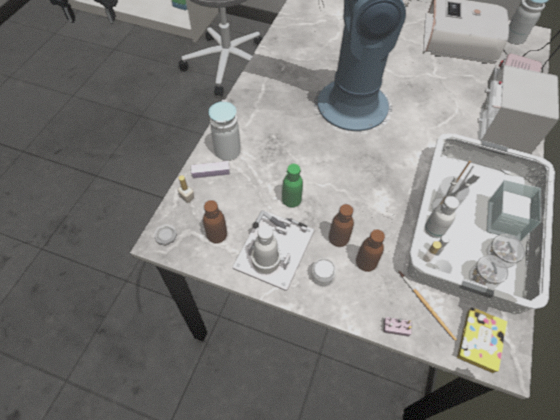

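View pics/top0.png

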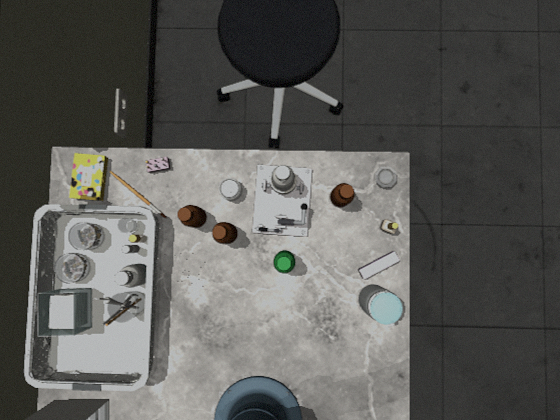

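View pics/wrist0.png

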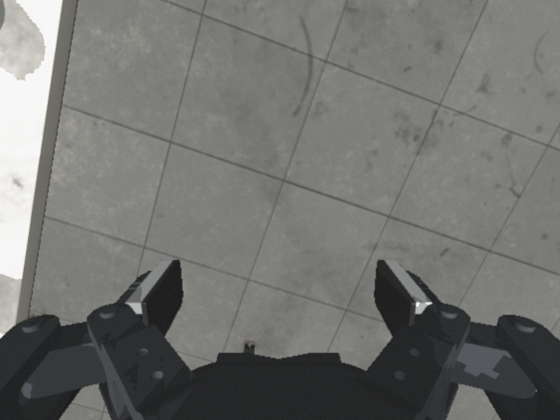

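The stand is at about (282,200) in the top view and (272,247) in the side view. The jar and dish are nearby. I'll enlarge both.

```bash
cat > h.py <<'E'
import numpy as np,cv2,json
from plant import robot
def crop(im,x0,y0,x1,y1,s,fn):
    c=cv2.resize(im[y0:y1,x0:x1],None,fx=s,fy=s,interpolation=cv2.INTER_CUBIC)
    for x in range((x0//10+1)*10,x1,10): 
        cv2.line(c,((x-x0)*s,0),((x-x0)*s,8 if x%50 else 20),(0,0,255),1)
        if x%20==0: cv2.putText(c,str(x),((x-x0)*s-10,30),0,.4,(0,0,255),1)
    for y in range((y0//10+1)*10,y1,10): 
        cv2.line(c,(0,(y-y0)*s),(8 if y%50 else 20,(y-y0)*s),(0,0,255),1)
        if y%20==0: cv2.putText(c,str(y),(10,(y-y0)*s+4),0,.4,(0,0,255),1)
    cv2.imwrite(fn,c)
def ray(c,u,v):
    d=c["R"].T@np.array([(u-c["cx"])/c["fx"],(v-c["cy"])/c["fy"],1]); o=-c["R"].T@c["t"]; return o,d
def atz(c,u,v,z):
    o,d=ray(c,u,v); return o+d*(z-o[2])/d[2]
def proj(c,X):
    p=c["R"]@np.array(X,float)+c["t"]; return np.array([c["fx"]*p[0]/p[2]+c["cx"],c["fy"]*p[1]/p[2]+c["cy"]])
E
python3 - <<'E'
from h import *
s=cv2.imread("pics/side0.png");t=cv2.imread("pics/top0.png")
crop(s,220,195,360,295,5,"pics/s1.png");crop(t,210,150,350,250,5,"pics/t1.png")
E
```

```text
(no output)
```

View pics/s1.png

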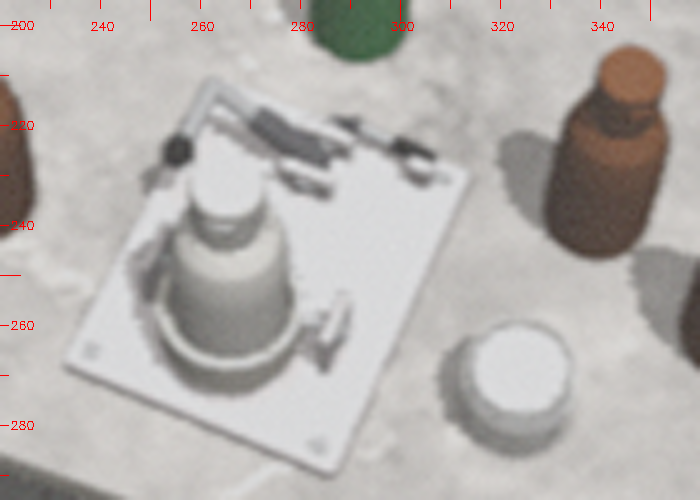

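View pics/t1.png

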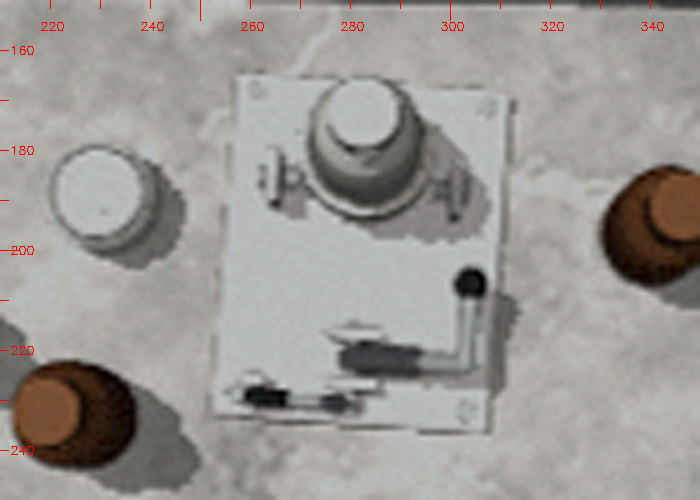

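Run:
```python
from h import *
from scipy.optimize import least_squares
T=robot.camera("top");S=robot.camera("side")
def R(a): return np.array([[np.cos(a),-np.sin(a),0],[np.sin(a),np.cos(a),0],[0,0,1]])
loc=[(52,65,12),(52,-65,12),(-110,-65,12),(-110,65,12)]
top=[(257.5,164.5),(312,169.5),(308.3,236.5),(252.5,233)]
side=[(285.5,290),(233,268),(262,210.5),(314,231)]
for l,u in zip(loc,top): print("top",atz(T,*u,12).round(1))
for l,u in zip(loc,side): print("side",atz(S,*u,12).round(1))
def f(p,w):
    r=[]
    for l,a,b in zip(loc,top,side):
        X=R(p[2])@np.array(l,float)+[p[0],p[1],0]
        if w&1: r+=list(proj(T,X)-a)
        if w&2: r+=list(proj(S,X)-b)
    return r
for w in (1,2,3):
    q=least_squares(f,[550,0,0],args=(w,)); print(w,q.x.round(3),np.round(q.fun,1))
p=q.x; np.save("stand.npy",p)
X=lambda l: R(p[2])@np.array(l,float)+[p[0],p[1],0]
for n,l in dict(cap=(14,0,154),hinge=(-80,0,22),botfoot=(14,0,30)).items(): print(n,X(l).round(1),proj(T,X(l)).round(1),proj(S,X(l)).round(1))
print("pad tri")
A=[];b=[]
def tri(u,v):
    o1,d1=ray(T,*u);o2,d2=ray(S,*v);M=np.stack([d1,-d2],1);k=np.linalg.lstsq(M,o2-o1,rcond=None)[0];a=o1+d1*k[0];c=o2+d2*k[1];return (a+c)/2,np.linalg.norm(a-c)
for nm,u,v in (("pad",(304,206.5),(255.5,225)),("cap",(283,172.5),(265.5,231))):
    m,e=tri(u,v); print(nm,m.round(1),e.round(1),"local",(R(p[2]).T@(m-[p[0],p[1],0])).round(1))
print("jar top",atz(T,229.5,188.5,45),atz(S,324,268,45))
for nm,u in (("dish",(387,179)),("polish",(390,227))): print(nm,atz(T,*u,15))
```

```text
top [588.9  14.3  12. ]
top [ 579.1 -113.9   12. ]
top [ 422.2 -107.7   12. ]
top [427.8  22.2  12. ]
side [593.5  12.2  12. ]
side [ 586.2 -111.1   12. ]
side [ 427.3 -106.4   12. ]
side [436.6  24.5  12. ]
1 [ 5.3349e+02 -4.7736e+01 -5.0000e-02] [-0.1  0.1  0.6 -1.3 -0.2  0.8 -0.2  0.4]
2 [ 5.39483e+02 -4.69530e+01 -5.80000e-02] [ 1.   1.1 -1.9 -0.   0.6 -0.3  0.3 -1.2]
3 [ 5.36356e+02 -4.74370e+01 -5.40000e-02] [-0.1 -1.2  1.4 -0.3  0.6 -2.4 -1.5 -1.2 -0.5 -0.4  0.7 -1.4 -0.5 -1.
  0.4 -2.5]
cap [550.3 -48.2 154. ] [282.7 171.5] [265.3 231. ]
hinge [456.5 -43.1  22. ] [280.7 221. ] [283.2 226.7]
botfoot [550.3 -48.2  30. ] [283.6 180.2] [266.1 259.6]
pad tri
pad [489.  -96.   49.6] 1.2 local [-44.7 -51.1  49.6]
cap [548.8 -48.7 151.3] 0.3 local [ 12.5  -0.5 151.3]
jar top [527.08071069  74.03255281  45.        ] [532.24554144  74.36003493  45.        ]
dish [ 559.15258097 -288.22744558   15.        ]
polish [ 447.67728483 -295.45066973   15.        ]
```

```bash
cat >> h.py <<'E'
def Rz(a): return np.array([[np.cos(a),-np.sin(a),0],[np.sin(a),np.cos(a),0],[0,0,1]])
P=np.array([536.4,-47.4,-0.054])
def W(l): return Rz(P[2])@np.array(l,float)+[P[0],P[1],0]
def L(w): return Rz(P[2]).T@(np.array(w,float)-[P[0],P[1],0])
def go(l,o=None):
    o=o or robot.observe()
    from scipy.spatial.transform import Rotation as Ro
    M=Ro.from_rotvec(o["eef_rot"]).as_matrix()
    yaw=np.degrees(np.arctan2(M[1,0],M[0,0]))
    tgt=W(l)
    M2=np.stack([[np.cos(P[2]),np.sin(P[2]),0],[np.sin(P[2]),-np.cos(P[2]),0],[0,0,-1]],1)
    print("tcp local",L(o["tcp_pos"]).round(1),"turn tool z",round(yaw-np.degrees(P[2]),2),"shift tool(cm) after turn",(M2.T@(tgt-o["tcp_pos"])/10).round(2), "w",round(o["width"],1),"F",o["ft_force"].round(1),"t",round(o["t"],2))
E
python3 - <<'E'
from h import *
T=robot.camera("top");S=robot.camera("side")
print("brown base top-view",[L(atz(T,*u,z)).round(0) for u,z in (((344,193),124),((337,199),40))], "side cap",L(atz(S,211,206,124)).round(0), L(atz(S,216,238,5)).round(0))
print("green", L(atz(T,284,262,124)).round(0), L(atz(S,293,171,124)).round(0))
go([-72,-80,300])
E
```

```text
brown base top-view [array([ -17., -129.,  124.]), array([ -22., -124.,   40.])] side cap [ -10. -133.  124.] [  -0. -131.    5.]
green [-168.  -16.  124.] [-161.  -14.  124.]
tcp local [-293.6 -583.7  404.3] turn tool z 22.11 shift tool(cm) after turn [ 22.16 -50.37  10.43] w 85.4 F [0.1 0.4 0.9] t 0.35
```

Request:
servo_tool(commands=[[0,0,0,0,7.4],[0,0,0,0,7.4],[0,0,0,0,7.3],[0,2.1,-5,0,0],[0,2.1,-5,0,0],[0,2.1,-5,0,0],[0,2.1,-5,0,0],[0,2.1,-5,0,0],[0,2.1,-5,0,0],[0,2.1,-5,0,0],[0,2.1,-5,0,0],[0,2.1,-5,0,0]], newtons=20)

```text
t: 1.85
tcp_pos: [425.2, -173.8, 405.1]
eef_rot: [3.14, -0.085, 0.002]
ft_force: [0.5, -0.4, -0.4]
width: 0.3
```

Request:
servo_tool(commands=[[0,2.2,-3,0,0],[0,0,-2,3,0],[0,0,0,3.5,0],[0,0,0,3.9,0],[0,0,0,0,0],[0,0,0,0,0]])

```text
t: 2.6
tcp_pos: [450.1, -126.9, 301.9]
eef_rot: [3.14, -0.085, 0.003]
ft_force: [-0.4, 0.1, 0.3]
width: 0.1
```

Run:
```python
from h import *
go([-82,-80,207])
T=robot.camera("top");S=robot.camera("side");W_=robot.camera("wrist")
crop(S["img"],200,130,360,270,5,"pics/s2.png");cv2.imwrite("pics/w2.png",W_["img"])
```

```text
tcp local [-81.9 -84.  301.9] turn tool z -0.01 shift tool(cm) after turn [-0.01 -0.4   9.49] w 0.1 F [-0.4  0.1  0.3] t 2.6
```

View pics/s2.png

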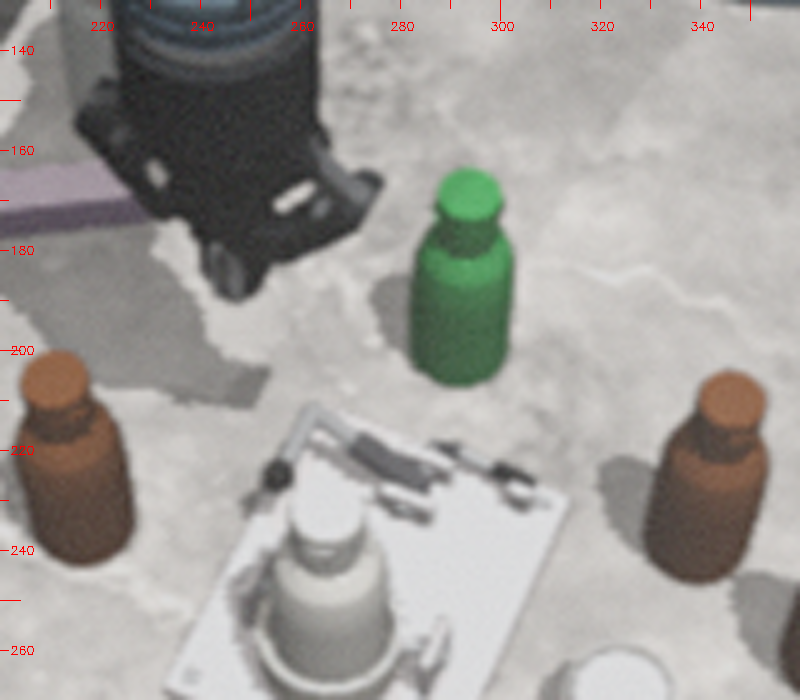

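View pics/w2.png

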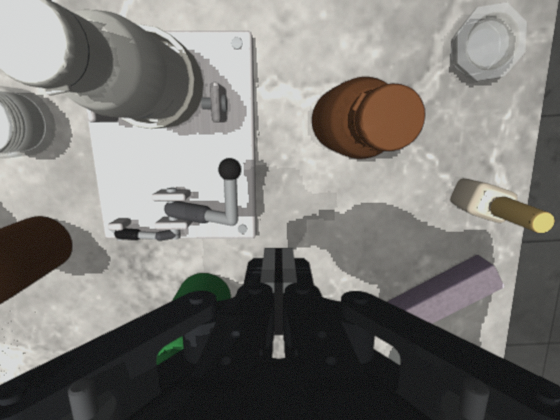

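Run:
```python
from h import *
C=robot.camera("wrist")
for l,u in (((52,-65,12),(252,31)),((-110,-65,12),(256,238)),((-110,65,12),(107,237))):
    print(l,proj(C,W(l)).round(1),u,L(atz(C,*u,12)).round(1))
for u,z in (((230,168),52),((230,216),52),((230,218),45)): print(u,L(atz(C,*u,z)).round(1))
print(proj(C,W((14,0,154))))
```

```text
(52, -65, 12) [250.6  26.3] (252, 31) [ 48.9 -66.   12. ]
(-110, -65, 12) [254.9 237.8] (256, 238) [-110.2  -65.9   12. ]
(-110, 65, 12) [102.4 237.9] (107, 237) [-109.1   60.9   12. ]
(230, 168) [-44.7 -52.   52. ]
(230, 216) [-78.7 -50.7  52. ]
(230, 218) [-82.3 -49.6  45. ]
[19.33307917 32.66945939]
```

Request:
servo_tool(commands=[[0,0,0,3.5,0],[0,0,0,3.5,0],[0,0,0,2.5,0],[0,0,0,0,0],[0,0,0,0,0]])

```text
t: 3.42
tcp_pos: [450.3, -126.8, 207.0]
eef_rot: [3.14, -0.085, 0.004]
ft_force: [-0.2, 0.2, 0.0]
width: -0.4
```

Request:
servo_tool(commands=[[0,0,-0.6,0,0],[0,0,-0.6,0,0],[0,0,-0.6,0,0],[0,0,0,0,0]])

```text
t: 3.92
tcp_pos: [450.7, -110.9, 206.6]
eef_rot: [3.136, -0.086, 0.003]
ft_force: [0.2, -4.6, 1.9]
width: -0.1
```

Run:
```python
from h import *
go([-82,-60,207])
S=robot.camera("side");W_=robot.camera("wrist")
crop(S["img"],200,150,320,270,5,"pics/s3.png");cv2.imwrite("pics/w3.png",W_["img"])
```

```text
tcp local [-82.2 -68.1 206.6] turn tool z -0.06 shift tool(cm) after turn [ 0.02 -0.81 -0.04] w -0.1 F [ 0.2 -4.6  1.9] t 3.92
```

View pics/w3.png

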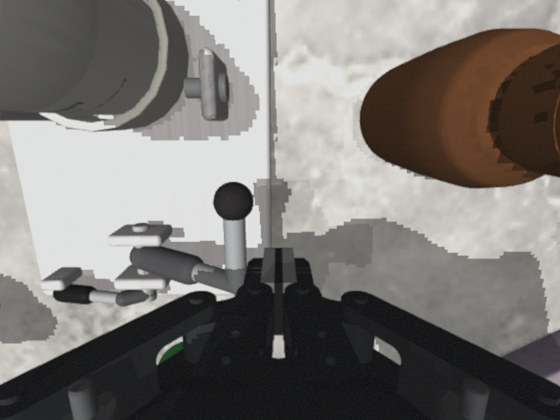

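View pics/s3.png

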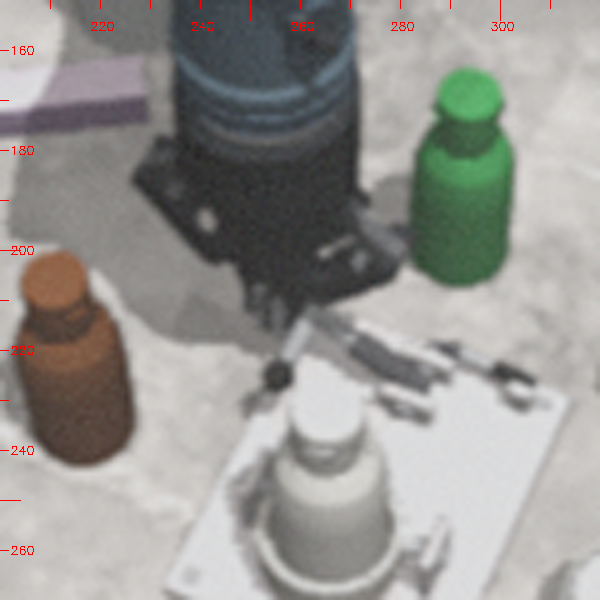

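Contact was made on the rod end, with the finger beside the stub. I'll push on.

Request:
servo_tool(commands=[[0,0,-0.4,0,0],[0,0,-0.4,0,0],[0,0,-0.4,0,0],[0,0,0,0,0]])

```text
t: 4.53
tcp_pos: [451.1, -107.6, 208.1]
eef_rot: [3.125, -0.098, 0.003]
ft_force: [-4.5, -24.2, 10.0]
width: -0.0
```

Request:
servo_tool(commands=[[0,0,-0.4,0,0],[0,0,-0.4,0,0],[0,0,-0.2,0,0],[0,0,0,0,0]])

```text
t: 5.03
tcp_pos: [451.6, -103.3, 209.4]
eef_rot: [3.117, -0.105, 0.002]
ft_force: [-6.5, -33.5, 18.3]
width: -0.2
```

Run:
```python
from h import *
go([-82,-46,207])
W_=robot.camera("wrist")
cv2.imwrite("pics/w4.png",W_["img"])
```

```text
tcp local [-81.6 -60.4 209.4] turn tool z -0.78 shift tool(cm) after turn [-0.04 -1.44  0.24] w -0.2 F [ -6.5 -33.5  18.3] t 5.03
```

View pics/w4.png

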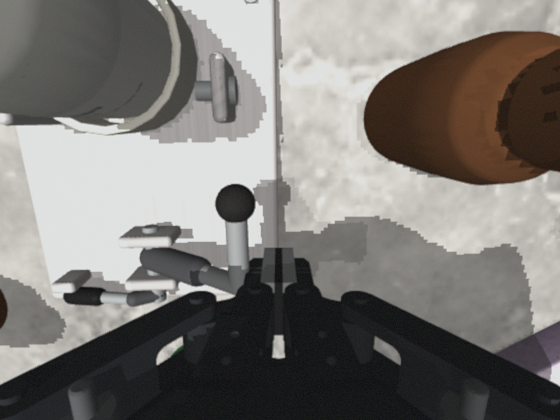

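The 33 N force with an upward component shows the prop is jamming: friction from the rod sliding up the finger resists the lift. I'll back off and then follow the rod's arc, upward as well as inward.

Request:
servo_tool(commands=[[0,0,0.5,0,0],[0,0,0.5,0,0],[0,0,0,0,0],[0,0,-0.15,-0.45,0],[0,0,-0.15,-0.4,0],[0,0,0,0,0]])

```text
t: 5.82
tcp_pos: [451.8, -99.6, 216.3]
eef_rot: [3.132, -0.093, 0.005]
ft_force: [-1.8, -9.5, 6.7]
width: 0.1
```

Run:
```python
from h import *
go([-82,-46,207])
W_=robot.camera("wrist")
cv2.imwrite("pics/w5.png",W_["img"])
```

```text
tcp local [-81.7 -56.7 216.3] turn tool z -0.32 shift tool(cm) after turn [-0.03 -1.07  0.93] w 0.1 F [-1.8 -9.5  6.7] t 5.83
```

View pics/w5.png

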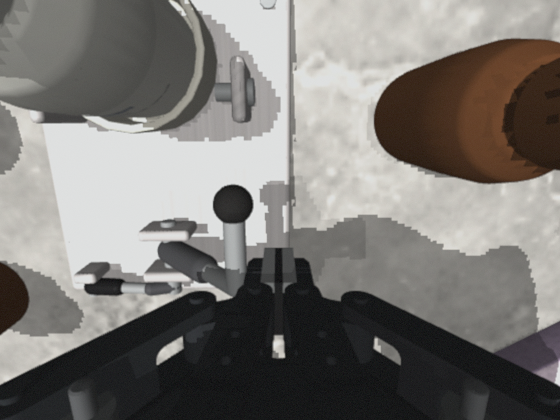

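The prop is rising at about 10 N. I'll continue the arc.

Request:
servo_tool(commands=[[0,0,-0.3,-0.4,0],[0,0,-0.35,-0.4,0],[0,0,0,0,0]])

```text
t: 6.25
tcp_pos: [451.7, -86.2, 222.6]
eef_rot: [-3.14, 0.083, -0.001]
ft_force: [-0.5, -0.3, 0.1]
width: 0.1
```

Request:
servo_tool(commands=[[0,0,-0.4,-0.4,0],[0,0,-0.4,-0.3,0],[0,0,0,0,0]])

```text
t: 6.62
tcp_pos: [452.0, -78.3, 229.3]
eef_rot: [-3.14, 0.082, -0.0]
ft_force: [0.2, -0.5, -0.4]
width: 0.4
```

Run:
```python
from h import *
go([-82,-46,207])
W_=robot.camera("wrist")
cv2.imwrite("pics/w6.png",W_["img"])
```

```text
tcp local [-82.6 -35.4 229.3] turn tool z 0.1 shift tool(cm) after turn [0.06 1.06 2.23] w 0.4 F [ 0.2 -0.5 -0.4] t 6.62
```

View pics/w6.png

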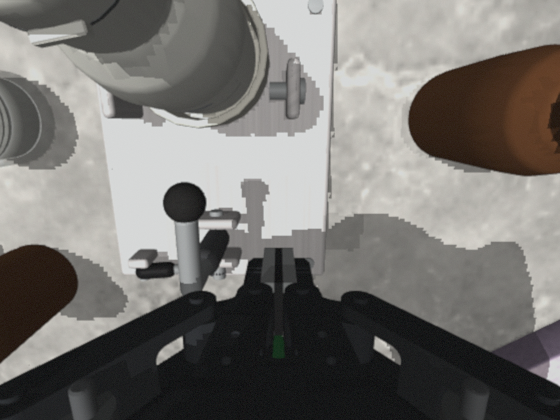

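The prop snapped upright: the pad is now at (184,203), and the leg's shadow is on the plate. I'll back away, rise and go over the bottle.

Request:
servo_tool(commands=[[0,0,1.5,0,0],[0,0,1.0,-2,0],[0,0,0,-5,0],[8.5,0,0,-5,0],[8.5,0,0,-4,0],[8.5,4.8,-3,0,0],[8.5,4.8,-3,0,0],[8.5,0,0,0,0],[8.5,0,0,0,0]])

```text
t: 7.8
tcp_pos: [549.2, -50.8, 388.3]
eef_rot: [3.14, -0.086, -0.004]
ft_force: [-1.5, -0.0, -0.8]
width: 85.0
```

Run:
```python
from h import *
go([14,0,380])
T=robot.camera("top");S=robot.camera("side");C=robot.camera("wrist")
crop(S["img"],220,190,320,280,6,"pics/s7.png");cv2.imwrite("pics/w7.png",C["img"])
print(proj(C,W((14,0,154))),proj(S,W((-44,0,81))))
```

```text
tcp local [ 13.   -2.7 388.3] turn tool z -0.06 shift tool(cm) after turn [ 0.1  -0.27  0.83] w 85.0 F [-1.5 -0.  -0.8] t 7.8
[272.19436613 222.8001032 ] [277.14043844 226.2393551 ]
```

View pics/w7.png

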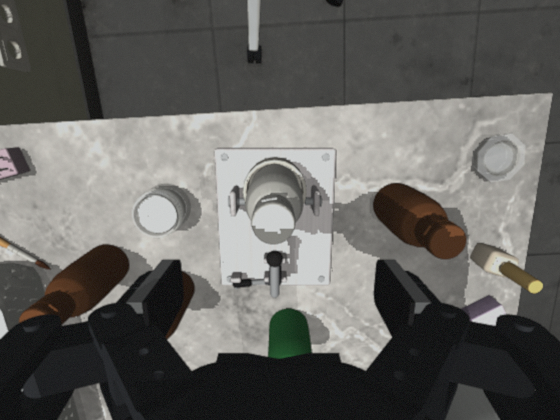

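View pics/s7.png

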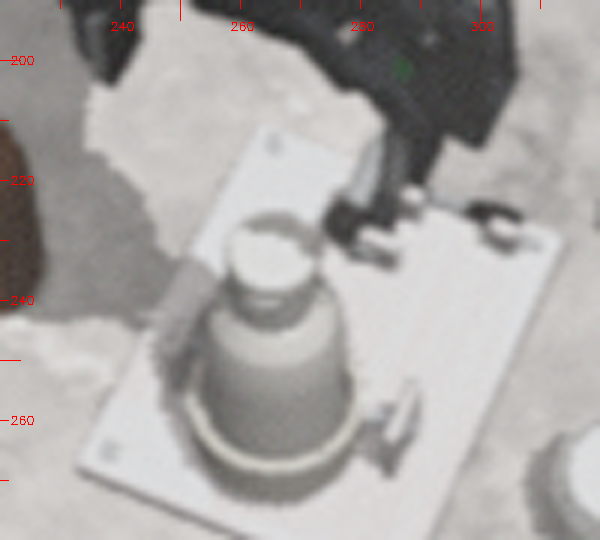

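Request:
servo_tool(commands=[[8.5,0.2,-0.25,3,0],[8.5,0,0,4,0],[8.5,0,0,3,0],[8.5,0,0,2.7,0],[8.5,0,0,0,0],[8.5,0,0,0,0]])

```text
t: 8.7
tcp_pos: [552.0, -47.6, 263.3]
eef_rot: [3.14, -0.086, 0.002]
ft_force: [0.6, -0.1, 0.4]
width: 85.0
```

Run:
```python
from h import *
go([14,0,261])
T=robot.camera("top");S=robot.camera("side");C=robot.camera("wrist")
crop(S["img"],220,170,320,280,5,"pics/s8.png");cv2.imwrite("pics/w8.png",C["img"])
print(proj(C,W((14,0,154))))
```

```text
tcp local [ 15.6   0.6 263.3] turn tool z -0.04 shift tool(cm) after turn [-0.16  0.06  0.23] w 85.0 F [ 0.6 -0.1  0.4] t 8.7
[280.06687407 369.00579883]
```

View pics/w8.png

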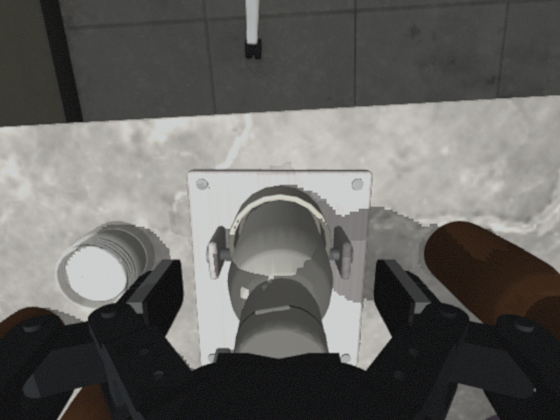

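View pics/s8.png

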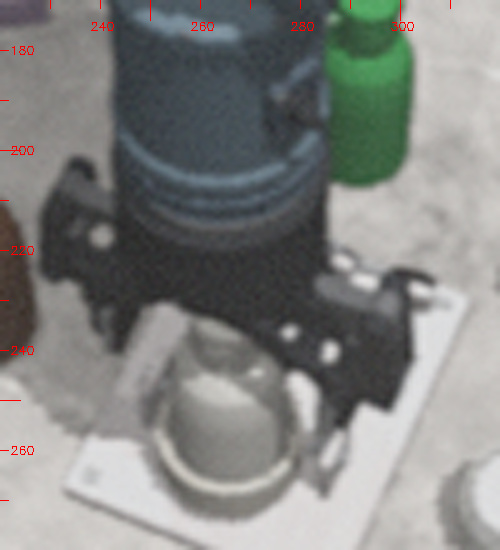

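Request:
servo_tool(commands=[[4,0,0,0,0],[4,0,0,0,0],[4,0,0,0,0],[4,0,0,0,0],[4,0,0,0,0],[4,0,0,0,0]], newtons=20)

```text
t: 9.6
tcp_pos: [552.2, -47.2, 262.8]
eef_rot: [3.14, -0.085, 0.002]
ft_force: [0.9, -1.1, 5.7]
width: 50.1
```

Run:
```python
from h import *
go([14,0,261])
S=robot.camera("side");C=robot.camera("wrist")
crop(S["img"],220,170,320,280,5,"pics/s9.png");cv2.imwrite("pics/w9.png",C["img"])
r=np.array([15.,78]) # grip pt rel pivot (x, z): h=82-4
for th in np.arange(0,.71,.05):
    x=r[0]*np.cos(th)-r[1]*np.sin(th); z=r[0]*np.sin(th)+r[1]*np.cos(th)
    print(round(th,2),(x-r[0]).round(1),(z-r[1]).round(1))
```

```text
tcp local [ 15.8   1.1 262.8] turn tool z -0.0 shift tool(cm) after turn [-0.18  0.11  0.18] w 50.1 F [ 0.9 -1.1  5.7] t 9.6
0.0 0.0 0.0
0.05 -3.9 0.7
0.1 -7.9 1.1
0.15 -11.8 1.4
0.2 -15.8 1.4
0.25 -19.8 1.3
0.3 -23.7 0.9
0.35 -27.7 0.4
0.4 -31.6 -0.3
0.45 -35.4 -1.2
0.5 -39.2 -2.4
0.55 -43.0 -3.7
0.6 -46.7 -5.2
0.65 -50.3 -6.8
0.7 -53.8 -8.7
```

View pics/w9.png

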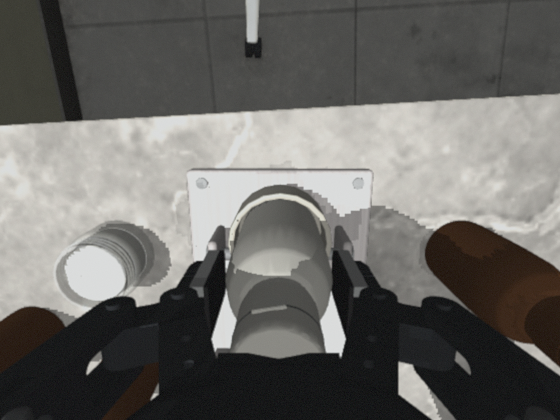

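The bottle is held at 50 mm opening. I'll tip it along the arc in small steps.

Request:
servo_tool(commands=[[4,-0.4,0,-0.07,0],[4,-0.4,0,-0.04,0],[4,-0.4,0,-0.03,0],[4,-0.4,0,0,0],[4,0,0,0,0]])

```text
t: 10.32
tcp_pos: [535.7, -46.2, 263.9]
eef_rot: [3.14, -0.085, 0.001]
ft_force: [1.5, -1.2, 3.3]
width: 49.3
```

Run:
```python
from h import *
go([14,0,261])
S=robot.camera("side");C=robot.camera("wrist")
crop(S["img"],220,170,320,280,5,"pics/s10.png");cv2.imwrite("pics/w10.png",C["img"])
```

```text
tcp local [ -0.8   1.2 263.9] turn tool z 0.01 shift tool(cm) after turn [1.48 0.12 0.29] w 49.3 F [ 1.5 -1.2  3.3] t 10.32
```

View pics/w10.png

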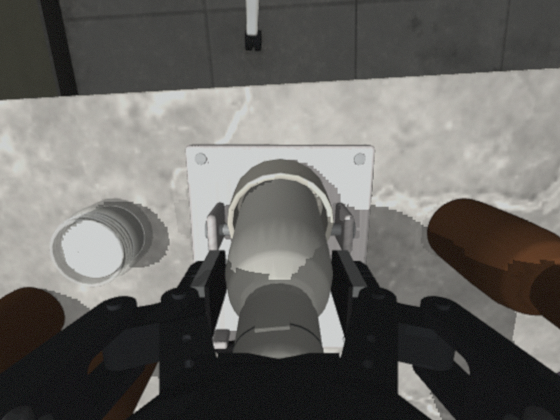

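View pics/s10.png

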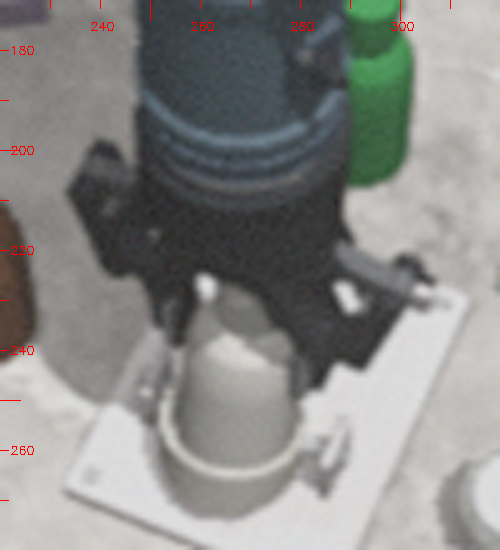

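The bottle and cup are tilting together under low force, so I'll continue.

Request:
servo_tool(commands=[[4,-0.4,0,0.01,0],[4,-0.4,0,0.04,0],[4,-0.4,0,0.05,0],[4,-0.4,0,0.07,0],[4,0,0,0,0]])

```text
t: 11.05
tcp_pos: [518.9, -45.5, 261.6]
eef_rot: [3.14, -0.085, -0.004]
ft_force: [1.2, -2.7, 4.6]
width: 48.4
```

Run:
```python
from h import *
go([14,0,261])
S=robot.camera("side");C=robot.camera("wrist")
crop(S["img"],220,170,320,280,5,"pics/s11.png");cv2.imwrite("pics/w11.png",C["img"])
```

```text
tcp local [-17.5   0.9 261.6] turn tool z -0.0 shift tool(cm) after turn [3.15 0.09 0.06] w 48.4 F [ 1.2 -2.7  4.6] t 11.05
```

View pics/w11.png

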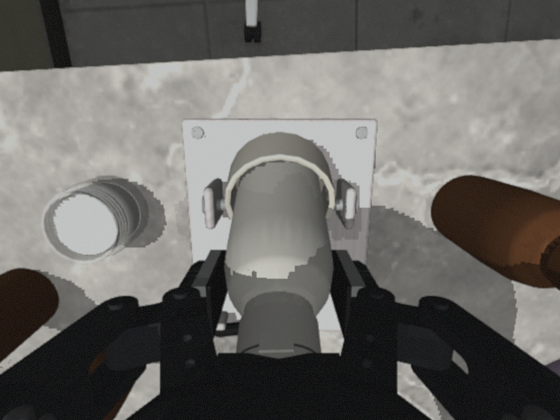

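View pics/s11.png

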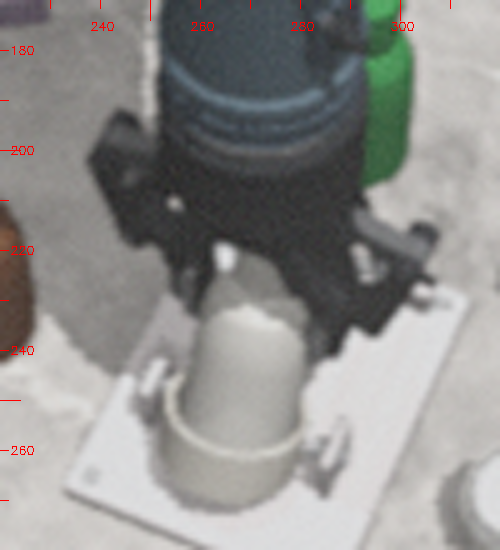

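Tilt is about 0.42 with no pad contact yet. Now small steps while watching fx.

Request:
servo_tool(commands=[[4,-0.2,0,0.05,0],[4,-0.2,0,0.06,0],[4,0,0,0,0]])

```text
t: 11.52
tcp_pos: [515.7, -45.3, 260.8]
eef_rot: [3.14, -0.085, -0.0]
ft_force: [0.7, -2.5, 4.9]
width: 48.3
```

Request:
servo_tool(commands=[[4,-0.2,0,0.06,0],[4,-0.2,0,0.07,0],[4,0,0,0,0]])

```text
t: 11.9
tcp_pos: [512.6, -45.2, 260.0]
eef_rot: [3.14, -0.085, 0.004]
ft_force: [2.8, -2.9, 4.0]
width: 48.0
```

Run:
```python
from h import *
go([14,0,261])
S=robot.camera("side");T=robot.camera("top")
crop(S["img"],220,170,320,280,5,"pics/s12.png");crop(T["img"],220,150,340,250,5,"pics/t12.png")
```

```text
tcp local [-23.9   0.9 260. ] turn tool z -0.01 shift tool(cm) after turn [ 3.79  0.09 -0.1 ] w 48.0 F [ 2.8 -2.9  4. ] t 11.9
```

View pics/s12.png

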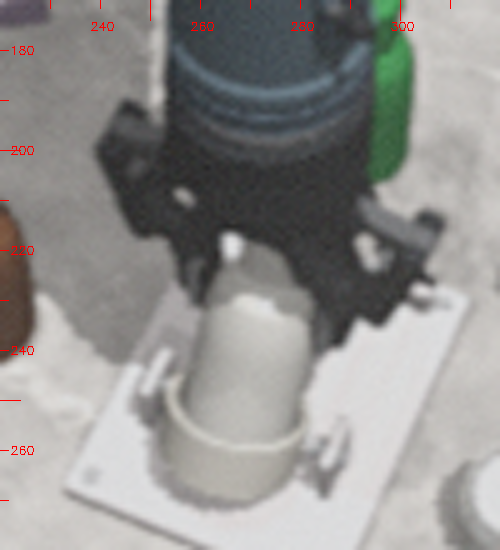

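Request:
servo_tool(commands=[[4,-0.2,0,0.07,0],[4,0,0,0,0]])

```text
t: 12.25
tcp_pos: [511.8, -45.2, 260.0]
eef_rot: [3.14, -0.086, 0.01]
ft_force: [4.8, -3.9, 4.3]
width: 48.1
```

Request:
servo_tool(commands=[[4,-0.2,0,0.07,0],[4,0,0,0,0]])

```text
t: 12.5
tcp_pos: [510.9, -45.2, 260.0]
eef_rot: [-3.14, 0.086, -0.016]
ft_force: [7.7, -2.7, 4.6]
width: 47.7
```

Run:
```python
from h import *
go([14,0,261])
S=robot.camera("side");C=robot.camera("wrist")
crop(S["img"],220,170,320,280,5,"pics/s13.png");cv2.imwrite("pics/w13.png",C["img"])
```

```text
tcp local [-25.5   0.9 260. ] turn tool z -0.04 shift tool(cm) after turn [ 3.95  0.09 -0.1 ] w 47.7 F [ 7.7 -2.7  4.6] t 12.5
```

View pics/w13.png

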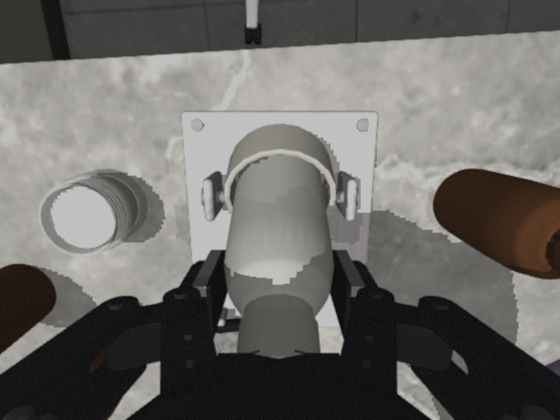

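fx climbed from 1 to 8 N while travel stalled, so the bottle has met the pad at a tilt of about 0.5. I'll ease off slightly and open.

Request:
servo_tool(commands=[[4,0.15,0,-0.05,0],[4,0,0,0,0],[5.2,0,0,0,0],[5.6,0,0,0,0],[6.2,0,0,0,0],[8.5,0,0,0,0],[8.5,0,0,0,0],[8.5,0,0,0,0]])

```text
t: 13.6
tcp_pos: [509.3, -44.7, 258.6]
eef_rot: [-3.14, 0.085, 0.0]
ft_force: [0.4, -0.6, 0.6]
width: 85.1
```

Run:
```python
from h import *
go([14,0,261])
S=robot.camera("side");C=robot.camera("wrist")
crop(S["img"],220,170,320,280,5,"pics/s14.png");cv2.imwrite("pics/w14.png",C["img"])
```

```text
tcp local [-27.2   1.2 258.6] turn tool z 0.01 shift tool(cm) after turn [ 4.12  0.12 -0.24] w 85.1 F [ 0.4 -0.6  0.6] t 13.6
```

View pics/w14.png

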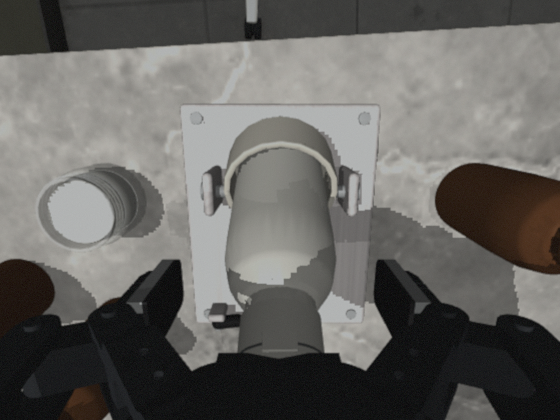

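View pics/s14.png

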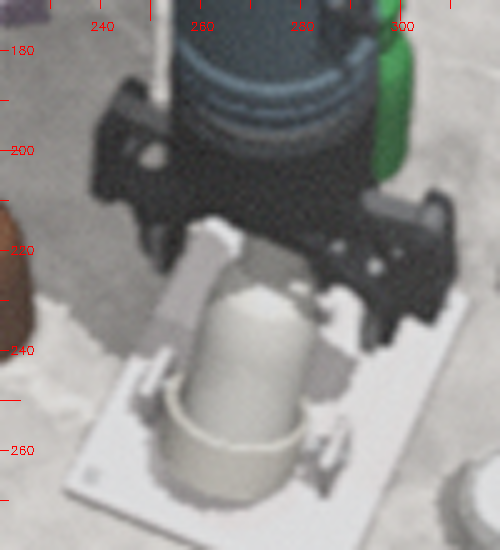

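The bottle is released and the forces are zero. I'll rise clear, wait out the lean and check.

Request:
servo_tool(commands=[[8.5,0,0,-1,0],[8.5,0,0,-4,0],[8.5,0,0,-5,0],[8.5,0,0,-3,0],[8.5,0,0,0,0],[8.5,0,0,0,0],[8.5,0,0,0,0],[8.5,0,0,0,0],[8.5,0,0,0,0],[8.5,0,0,0,0],[8.5,0,0,0,0],[8.5,0,0,0,0]])

```text
t: 15.2
tcp_pos: [509.4, -44.7, 388.6]
eef_rot: [-3.14, 0.085, -0.0]
ft_force: [0.4, -0.7, -0.6]
width: 85.1
```

Request:
servo_tool(commands=[[8.5,0,0,0,0],[8.5,0,0,0,0],[8.5,0,0,0,0],[8.5,0,0,0,0],[8.5,0,0,0,0],[8.5,0,0,0,0],[8.5,0,0,0,0],[8.5,0,0,0,0],[8.5,0,0,0,0],[8.5,0,0,0,0],[8.5,0,0,0,0],[8.5,0,0,0,0]])

```text
t: 16.7
tcp_pos: [509.4, -44.8, 388.6]
eef_rot: [-3.14, 0.085, 0.0]
ft_force: [-0.1, -0.7, -0.1]
width: 85.0
```

Run:
```python
from h import *
go([14,0,261])
S=robot.camera("side");C=robot.camera("wrist")
crop(S["img"],220,170,320,280,5,"pics/s15.png");cv2.imwrite("pics/w15.png",C["img"])
```

```text
tcp local [-27.1   1.2 388.6] turn tool z 0.01 shift tool(cm) after turn [ 4.11  0.12 12.76] w 85.0 F [-0.1 -0.7 -0.1] t 16.7
```

View pics/w15.png

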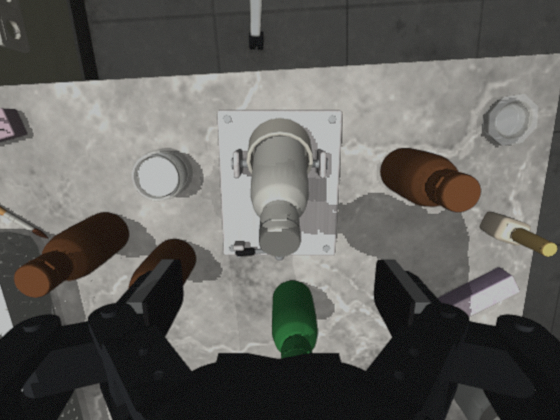

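View pics/s15.png

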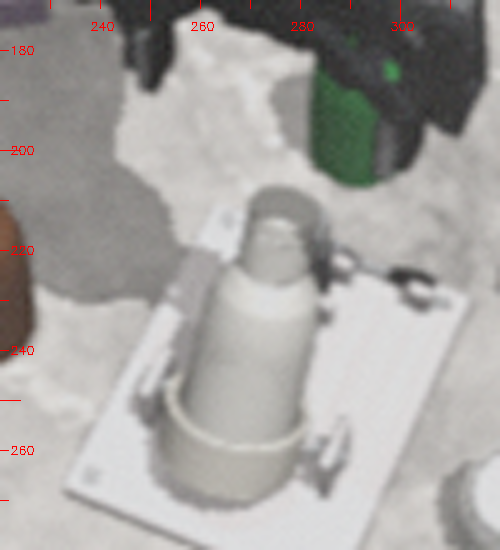

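The bottle leans unaided on the pad, and has done for over 3 s. I'll estimate the tilt to regrip accurately.

Run:
```python
from h import *
S=robot.camera("side");C=robot.camera("wrist")
for th in np.arange(.4,.71,.05):
    x=14*np.cos(th)-120*np.sin(th); z=14*np.sin(th)+120*np.cos(th)
    gx=14*np.cos(th)-76*np.sin(th); gz=14*np.sin(th)+76*np.cos(th)
    print(round(th,2),proj(S,W((x,0,z+34))).round(1),proj(C,W((x,0,z+34))).round(1),"grip h80",round(gx,1),round(gz+34,1))
```

```text
0.4 [275.4 212.7] [279.2 233.2] grip h80 -16.7 109.5
0.45 [276.6 210.9] [279.2 240.1] grip h80 -20.5 108.5
0.5 [277.7 209.2] [279.2 246.6] grip h80 -24.2 107.4
0.55 [278.8 207.7] [279.2 252.6] grip h80 -27.8 106.1
0.6 [279.9 206.4] [279.2 258.1] grip h80 -31.4 104.6
0.65 [280.9 205.2] [279.1 263. ] grip h80 -34.8 103.0
0.7 [281.9 204.1] [279.1 267.4] grip h80 -38.3 101.1
```

Request:
servo_tool(commands=[[8.5,0.25,0.05,3,0],[8.5,0,0,4,0],[8.5,0,0,4,0],[8.5,0,0,1.9,0],[8.5,0,0,0,0],[8.5,0,0,0,0]])

```text
t: 17.65
tcp_pos: [512.5, -45.4, 260.5]
eef_rot: [-3.14, 0.085, -0.003]
ft_force: [0.2, 0.7, -0.2]
width: 84.8
```

Request:
servo_tool(commands=[[4,0,0,0,0],[4,0,0,0,0],[4,0,0,0,0],[4,0,0,0,0],[4,0,0,0,0],[4,0,0,0,0]], newtons=20)

```text
t: 18.4
tcp_pos: [512.4, -45.5, 260.7]
eef_rot: [3.14, -0.085, 0.002]
ft_force: [-1.4, 0.2, 4.8]
width: 47.8
```

Request:
servo_tool(commands=[[4,0.3,0,-0.07,0],[4,0.4,0,-0.08,0],[4,0.4,0,-0.06,0],[4,0,0,0,0]])

```text
t: 18.9
tcp_pos: [522.1, -46.1, 262.0]
eef_rot: [3.14, -0.085, -0.005]
ft_force: [-3.4, -0.4, 6.1]
width: 48.3
```

Run:
```python
from h import *
go([14,0,261])
S=robot.camera("side")
crop(S["img"],220,170,320,280,5,"pics/s16.png")
```

```text
tcp local [-14.4   0.5 262. ] turn tool z 0.01 shift tool(cm) after turn [2.84 0.05 0.1 ] w 48.3 F [-3.4 -0.4  6.1] t 18.9
```

View pics/s16.png

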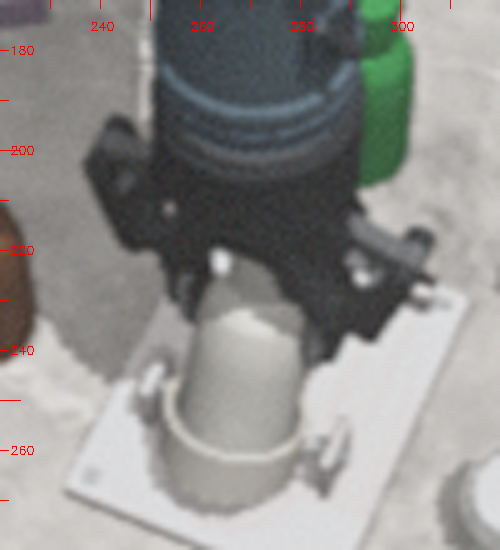

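Request:
servo_tool(commands=[[4,0.4,0,-0.06,0],[4,0.4,0,-0.05,0],[4,0.4,0,-0.02,0],[4,0.4,0,0,0],[4,0,0,0,0]])

```text
t: 19.58
tcp_pos: [539.0, -47.0, 262.6]
eef_rot: [-3.14, 0.085, -0.0]
ft_force: [-0.7, -0.9, 0.3]
width: 47.9
```

Request:
servo_tool(commands=[[4,0.4,0,0.03,0],[4,0.4,0,0.05,0],[4,0.3,0,0.05,0],[4,0,0,0,0]])

```text
t: 20.08
tcp_pos: [550.3, -47.3, 261.6]
eef_rot: [-3.14, 0.084, -0.002]
ft_force: [-1.9, -0.1, -0.9]
width: 48.0
```

Run:
```python
from h import *
go([15.8,0,263])
S=robot.camera("side");C=robot.camera("wrist")
crop(S["img"],220,170,320,280,5,"pics/s17.png");cv2.imwrite("pics/w17.png",C["img"])
```

```text
tcp local [ 13.8   0.8 261.6] turn tool z 0.02 shift tool(cm) after turn [ 0.2   0.08 -0.14] w 48.0 F [-1.9 -0.1 -0.9] t 20.07
```

View pics/s17.png

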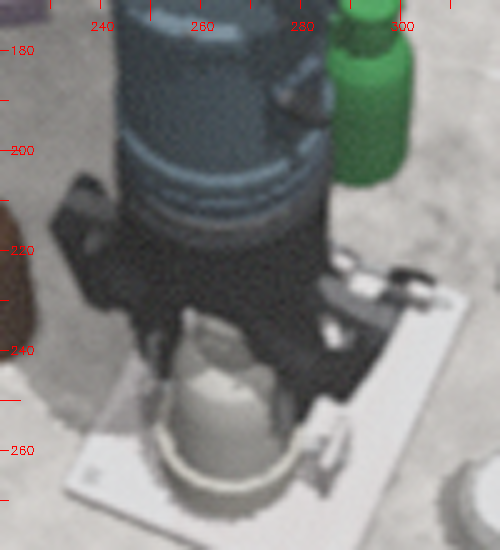

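View pics/w17.png

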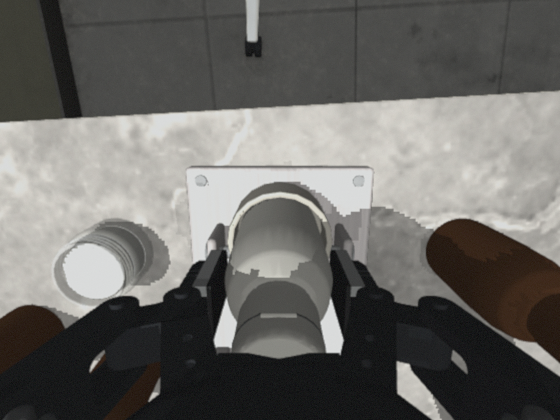

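Request:
servo_tool(commands=[[4,0.2,0,0.05,0],[4,0,0,0,0],[4,0,0,0,0]])

```text
t: 20.55
tcp_pos: [551.8, -47.4, 261.3]
eef_rot: [-3.14, 0.085, -0.0]
ft_force: [-1.7, 0.2, 0.9]
width: 48.0
```

Request:
servo_tool(commands=[[4,0.1,0,0.05,0],[4,0,0,0,0]])

```text
t: 20.8
tcp_pos: [552.9, -47.5, 261.0]
eef_rot: [-3.14, 0.084, -0.0]
ft_force: [-3.5, 0.2, 3.9]
width: 47.6
```

Run:
```python
from h import *
go([15.8,0,263])
S=robot.camera("side");C=robot.camera("wrist")
crop(S["img"],220,170,320,280,5,"pics/s18.png");cv2.imwrite("pics/w18.png",C["img"])
a=cv2.imread("pics/w9.png");cv2.imwrite("pics/d18.png",np.vstack([np.hstack([x[140:360,180:380] for x in (a,C["img"])]), np.hstack([cv2.resize(cv2.imread(f)[275:550,:],(200,110)) for f in ("pics/s9.png","pics/s18.png")])]).repeat(2,0).repeat(2,1)[:600])
```

```text
tcp local [ 16.5   0.8 261. ] turn tool z 0.01 shift tool(cm) after turn [-0.07  0.08 -0.2 ] w 47.6 F [-3.5  0.2  3.9] t 20.8
```

View pics/d18.png

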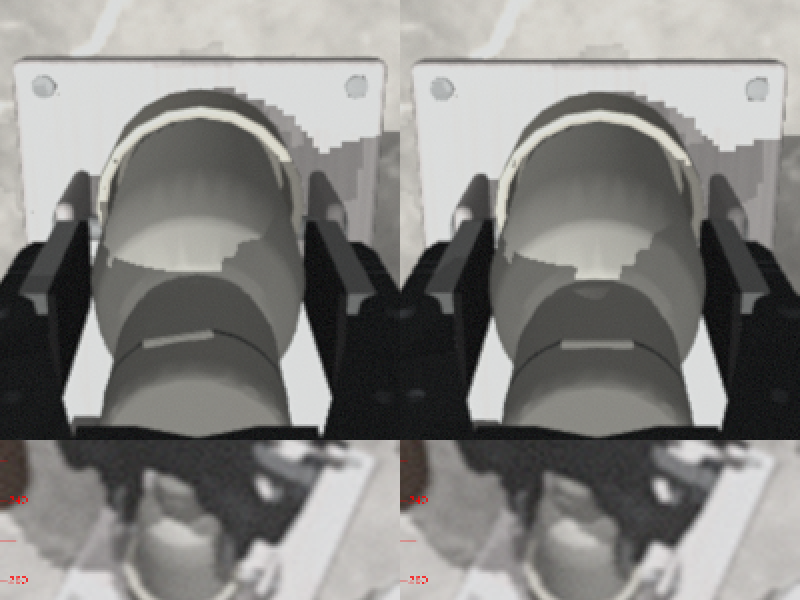

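The view matches the pre-tip view, and the reaction force shows the cup on its level stop. I'll release and rise.

Request:
servo_tool(commands=[[4,0,0,0,0],[5.2,0,0,0,0],[5.6,0,0,0,0],[6.2,0,0,0,0],[8.5,0,0,0,0],[8.5,0,0,0,0],[8.5,0,0,-2,0],[8.5,0,0,-5,0],[8.5,0,0,-5,0],[8.5,0,0,-3,0],[8.5,-2,5,0,0],[8.5,-2,5,0,0]])

```text
t: 22.4
tcp_pos: [507.3, -145.6, 411.6]
eef_rot: [3.14, -0.08, 0.003]
ft_force: [0.3, -0.5, -0.7]
width: 85.1
```

Request:
servo_tool(commands=[[8.5,-4,4,0,0],[8.5,-4,4,0,0],[8.5,0,0,0,0],[8.5,0,0,0,0],[8.5,0,0,0,0],[8.5,0,0,0,0],[8.5,0,0,0,0],[8.5,0,0,0,0]])

```text
t: 23.4
tcp_pos: [423.5, -220.6, 410.6]
eef_rot: [-3.14, 0.083, 0.0]
ft_force: [-0.3, -0.0, -0.6]
width: 85.0
```

Run:
```python
from h import *
go([15.8,0,263])
S=robot.camera("side");T=robot.camera("top")
crop(S["img"],150,185,340,295,4,"pics/s19.png");crop(T["img"],210,150,410,250,4,"pics/t19.png")
```

```text
tcp local [-103.4 -179.   410.6] turn tool z 0.05 shift tool(cm) after turn [ 11.92 -17.9   14.76] w 85.0 F [-0.3 -0.  -0.6] t 23.4
```

View pics/s19.png

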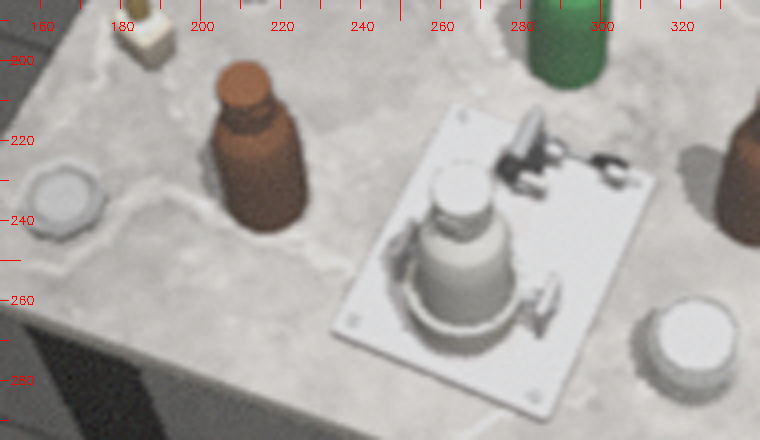

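View pics/t19.png

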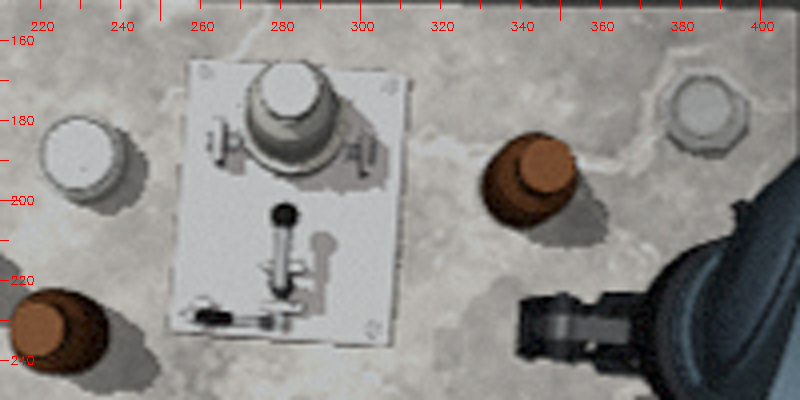

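The bottle is level again, with its cap at (265.5,231) in the side view as at the start. The prop stands upright with its pad at (280.5,203) in the top view, and the bystanders are where they were.

```bash
python3 -c "
from plant import robot
print(robot.close_job())"
```

```text
the job is handed in; nothing more can be done
None
```

The job is done and handed in at about 23.5 s, well under the 72 s limit.

- **Prop:** I pushed it up from its outer side until it snapped upright. My first straight push jammed at about 39 N wrist force, so I backed off and followed the rod's arc, which took roughly 12 N.
- **Tip and lean:** I gripped the bottle at 20 N and tipped it in its cup until I felt the pad, at a tilt of about 0.45–0.5 rad. The contact force reached about 8 N in x. I let go and moved clear, and it leaned there by itself for more than 3 s.
- **Return:** I took it again, brought it back level onto its stop, and let go.

**Last checks:**
- **Bottle:** its cap is at the same pixel in the side view as at the start.
- **Prop:** it stands upright with its pad over the stand's centre line.
- **Bystanders:** the jar and dish have not moved. The polish bottle was in the last side picture only and looked in place; the arm covered it from above, and I did not measure it.
- **Arm:** it is clear of everything and reads no force.

**Disagreements:**
- The side and top cameras differed by up to 6 mm in x on the stand's position. I used an average, and it held up in practice.
- The finger opening read 48 mm instead of 50 mm while the bottle was tilted and when I took it back. This caused no trouble, and I don't know the reason.

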